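# Fit a handle scale over the tang pins of a golok blank

### The arm

A 6-joint arm with a two-finger parallel gripper is mounted at the origin on the work surface. World frame = base frame: x ahead of the robot, y to its left, z up, the work surface at z = 0. Lengths are in m, angles in rad, forces in N, time in s.
With the tool pointing down it reaches from about 0.25 to 0.85 m from the base axis. Payload 12.5 kg.
Tool frame: the origin (TCP) lies between the finger pads; the fingertips stand 19 mm ahead of it and the grasp point (between the pads) is the TCP; z points along the fingers, y is the direction in which the jaws open and shut (so a half turn about z gives the same grasp; the last joint's range is limited). The gripper opens to 93 mm and grips with 3 to 60 N. Pads are 15 mm wide; open, the fingers measure 128 mm over their backs; the gripper's body (75 mm by 188 mm) begins 65 mm behind the grasp point.
Start: joints at [1.215, 0.351, 1.652, -0, 1.139, -0.085], TCP at [0.147, 0.53, 0.238] pointing down, gripper open.
Joint ranges: [-2.75, 2.75], [-0.79, 2.1], [0.01, 2.65], [-1.57, 4.71], [0.07, 3.14], [-2.87, 2.87]. Speed limits (rad/s): [2.22, 2.22, 2.79, 3.14, 3.14, 3.14].

### API

Orientations are given as a rotation vector (axis times angle).
In Python, from workcell import robot gives the robot as it stands.
- The arm moves only by the tool carry_out, never from a script. Its argument "motion" is a list of rows, each a list of 7 numbers: the opening in per cent of the stroke, from 0 (shut) to 100 (fully open), then the shift along the world's x, y, z in cm, then the turn, a rotation vector about the world's x, y, z in rad. A call has 1 to 5 rows; each row is the pose to reach, as a shift and turn from the pose commanded when the call began; what a row does not reach only later rows make up. A row lasts 1/12 s, in which the tool goes at most 41.7 mm and 7.16 degrees, less where a joint would pass 70% of its speed; a pose out of reach is approached as far as the arm can. A call with a gripper value outside its range is refused whole. The fingers move at their own pace and stop on an object; "newtons" is the grip in N (left out, the last holds). Time passes only in rows, so rows that repeat a pose let the fingers close. It gives the time, the measured TCP pose, the force and the opening at its end, in the units of the state.
- robot.get_obs(): the state, without advancing time (a new reading comes with each control period).
- robot.snapshot(name): name is "scene" or "side" or "wrist"; returns (picture, depth): 480x640x3 uint8, blue, green, red; 480x640 float32, m along the optical axis (not along the pixel's ray), 0 where there is no reading.
- robot.get_calibration(name): a dict with "fx", "fy", "cx", "cy" (pixels), "xyz" and "orientation" of the camera in the world. Camera axes: x right, y up, looking along -z (the intrinsics and any distortion apply to the point x, -y, -z); pixel columns grow to the right and rows downward; lengths in m; the calibration is good to about 2 mm. A picture is of the moment at which its call begins: read the wrist's pose just before it. get_calibration takes no time and is no camera call; for the wrist camera it gives the pose at the moment of the call.
- robot.sign_off(): hands the job in, once; it reports no verdict.
The state is a dict: "clock": time; "qpos": joint angles; "dq": joint speeds; "tau": joint torques, N m; "tcp_pos": TCP position; "eef_rot": TCP orientation; "wrist_force": force on the tool from outside, world axes, zero at the start; "wrist_torque": the same for the moment, N m; "gripper_width": finger opening in m.
Only numpy, scipy, OpenCV 4.12 (cv2) and the standard library are available. Lean on these libraries where they do the work, as an engineer would, in place of code of your own. Each camera call takes 0.05 s, during which the arm holds its last target. There are 200 camera calls.

### The job

A golok blank is strapped flat on the filing fixture, with two brass pins standing up from its tang. Fit the loose pale wooden handle scale on it, red-painted end towards the blade: nudge it gently until both holes drop over the pins and it lies flush on the steel all along, and let go of it. Feel for the pins and never force it, for the thin wood splits; leave the glue jar, the file and the hammer where they are.

Things in the scene. Friction and masses are not known exactly. Their poses are not given: they have to be found in the camera images.
- scale: Loose handle scale: flat pale wooden slab, x = -68 (butt) to +58 mm (red front end), 36 mm wide (y), 10 mm thick; ears widen the butt to 46 mm from x = -68 to -48 mm; about 50 g. Two 9.5 mm round through holes on its centre line at x = +40 and -40 mm. Origin: on the underside midway between the holes; z up. It lies flat on the bench, right side up; grip it across its width between the holes
- front_hole (a point): Centre of the scale's front hole (near the red end), on its underside. The wood splits if the scale is pressed or shoved against the fixture, the knife or its pins with more than 45 N in all (wedging between the pins counts)
- rear_hole (a point): Centre of the scale's rear hole (butt end), on its underside
- block: Fixture fixed to the bench: plank 375 x 136 x 18 mm (x = -75 to +300 mm), on it a wood block 92 mm wide (x = +85 to +295) under the blade and a steel bar 24 mm wide (x = -68 to +60) under the tang, tops 60 mm above the bench. Origin: on the bench below the middle of the handle; x towards the blade tip, z up. The 5 mm steel golok blank lies on it: tang 30 mm wide, x = -70 to +65 mm, then the blade
- front_mark (a point): Nominal foot of the front (blade-side) pin on the tang's top face, 65 mm above the bench. The brass pin is vertical, 8 mm diameter, and stands 20 mm above the tang. The blank was strapped on by eye, so it lies off this fixture mark: both pins together are shifted up to 6 mm along the fixture's x and 3 mm along y, and turned up to 0.08 rad about the middle of the handle; this is not measured
- rear_mark (a point): Nominal foot of the rear (butt-side) pin on the tang's top face, 80 mm behind front_mark, off by the same shift and turn. This pin, also 8 mm diameter, stands only 13 mm above the tang, so a level scale meets the front pin first
- strap (a point): Top of the nearer of two steel straps that hold the blade down (x = 135 and 235 mm in the fixture's frame), 71 mm above the bench; their brass wing nuts stand at y = +56 and -56 mm and reach 85 mm above the bench. The blank does not move
- glue: Amber glass glue jar, 52 mm diameter, 110 mm high, standing; origin at the centre of its foot. Leave it alone
- file: Flat file with a wooden handle, 285 mm long, lying along its own x, 22 mm high. Leave it alone
- hammer: Hammer, 260 mm long, lying along its own x, handle towards -x. Leave it alone
Not all that is in view belongs to the job. What is meant by the scale is not black, and is the smaller of those in its own colour.

How it is judged:
At the end, for the whole second after the job is handed in: The scale lies right side up, level (0.04 rad), released and at rest, its underside flush on the tang (no more than 2 mm above its top face) at both holes, each hole over its pin (within 8 mm along and 9 mm across of the pin's nominal place) (x of front_hole in the frame of block between 0.032 and 0.048 m and y of front_hole in the frame of block between -0.009 and 0.009 m and z of front_hole in the frame of block between 0.063 and 0.067 m and z of rear_hole in the frame of block between 0.063 and 0.067 m and x of rear_hole in the frame of block between -0.048 and -0.032 m and y of rear_hole in the frame of block between -0.009 and 0.009 m and angle between scale's own z axis and vertical below 0.04 rad and linear speed of scale below 0.01 m/s); the robot touches nothing.
It fails at once if the scale is pressed or shoved against the fixture, the knife or its pins with more than 45 N in all (wedging between the pins counts) (contact force between scale and block above 45 N).
It fails at once if the glue jar is pushed more than 20 mm from its place (distance of glue from where it was at the start of the episode above 0.02 m).
It fails at once if the file is pushed more than 20 mm from its place (distance of file from where it was at the start of the episode above 0.02 m).
It fails at once if the hammer is pushed more than 20 mm from its place (distance of hammer from where it was at the start of the episode above 0.02 m).
It also fails if it takes over 72 s, if anything falls off the work surface, if the arm or the gripper's body presses on something with over 40 N, if the wrist force passes 120 N, or if a joint passes its speed limit or range.

## Working session

There is one attempt and no reset: what is moved stays moved. The work goes in short steps, Python scripts to look and compute and a tool call to move; the robot and the scene stay as the last step left them, time stands still between calls to the robot, and variables do not carry over. Pictures are saved under pics/ and viewed, about 8 in all and at most 12, crops included, and the job is handed in when it is done.

Besides the shell and the picture viewer there is one more tool, called after ">>>" by a JSON object that holds its "name" and its "arguments", one argument or row to a line. carry_out: Moves the arm, as the interface text tells. Its arguments: {"type":"object","properties":{"motion":{"type":"array"},"newtons":{"type":"number"}},"required":["motion"]}

```bash
mkdir -p pics; ls; cat > h.py <<'E'
import numpy as np, cv2
from scipy.spatial.transform import Rotation as R
from workcell import robot
def rot(c):
    o=np.array(c["orientation"],float)
    return o if o.shape==(3,3) else (R.from_rotvec(o).as_matrix() if o.size==3 else R.from_quat(o).as_matrix())
def shot(name,fn=None):
    c=robot.get_calibration(name); im,d=robot.snapshot(name)
    if fn: cv2.imwrite("pics/"+fn,im)
    np.savez("pics/"+name+".npz",im=im,d=d,M=rot(c),t=np.array(c["xyz"]),k=np.array([c["fx"],c["fy"],c["cx"],c["cy"]]))
    return im,d,c
def cloud(name):
    z=np.load("pics/"+name+".npz"); d=z["d"]; fx,fy,cx,cy=z["k"]
    v,u=np.mgrid[:480,:640]
    p=np.stack([(u-cx)/fx*d,-(v-cy)/fy*d,-d],-1)
    P=p@z["M"].T+z["t"]; P[d==0]=np.nan
    return z["im"],P
def pix(name,u,v,zp):
    z=np.load("pics/"+name+".npz"); fx,fy,cx,cy=z["k"]
    r=z["M"]@np.array([(u-cx)/fx,-(v-cy)/fy,-1]); return z["t"]+r*(zp-z["t"][2])/r[2]
E
python3 - <<'E'
from h import *
print(robot.get_obs())
for n in ("scene","side","wrist"):
    im,d,c=shot(n); print(n,c)
a=np.hstack([np.load("pics/%s.npz"%n)["im"] for n in("scene","side")])
cv2.imwrite("pics/scene1.png",np.load("pics/scene.npz")["im"])
cv2.imwrite("pics/sw.png",cv2.resize(np.hstack([np.load("pics/%s.npz"%n)["im"] for n in("side","wrist")]),(800,300)))
E
```

```text
pics
{'clock': 0.0, 'qpos': array([ 1.21540645e+00,  3.51217468e-01,  1.65242645e+00,  4.05762081e-06,
        1.13910330e+00, -8.45837177e-02]), 'dq': array([-8.08802794e-04,  6.43104215e-04, -3.57483931e-04, -1.90134330e-05,
        1.61454526e-03, -3.64629321e-04]), 'tau': array([-1.85878285e-03, -4.97315633e+01, -2.85257810e+01,  6.98617660e-02,
        2.55912443e-02, -1.13986980e-04]), 'tcp_pos': array([0.14698194, 0.52965944, 0.2371108 ]), 'eef_rot': array([-4.24050765e-01, -3.11258360e+00,  1.76847572e-03]), 'wrist_force': array([ 0.41257371, -0.23768597, -0.24100365]), 'wrist_torque': array([-0.01432788,  0.01290985, -0.00740159]), 'gripper_width': 0.09281484594006562}
scene {'fx': 506.94127991855123, 'fy': 506.94127991855123, 'cx': 312.0470164162317, 'cy': 242.87345201479462, 'xyz': array([1.05165375, 0.16851777, 0.84847887]), 'orientation': array([0.40012406, 0.59255892, 1.90329177])}
side {'fx': 554.8532868600661, 'fy': 554.8532868600661, 'cx': 325.7894653661096, 'cy': 247.3993390060093, 'xyz': array([ 0.03691916, -0.52814325,  0.85758903]), 'orientation': array([ 0.69691808, -0.28993622, -0.78969998])}
wrist {'fx': 410.9369671570929, 'fy': 410.9369671570929, 'cx': 315.520930047123, 'cy': 239.05618174858222, 'xyz': array([0.07428457, 0.55030172, 0.38355288]), 'orientation': array([-0.23656421, -0.17909591,  1.29106606])}
```

View pics/scene1.png

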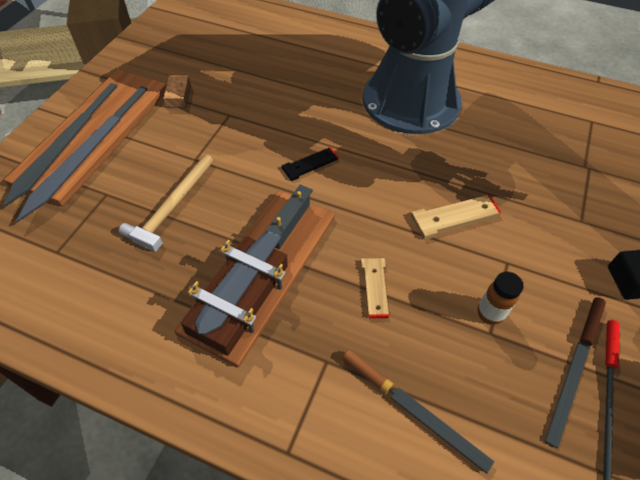

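View pics/sw.png

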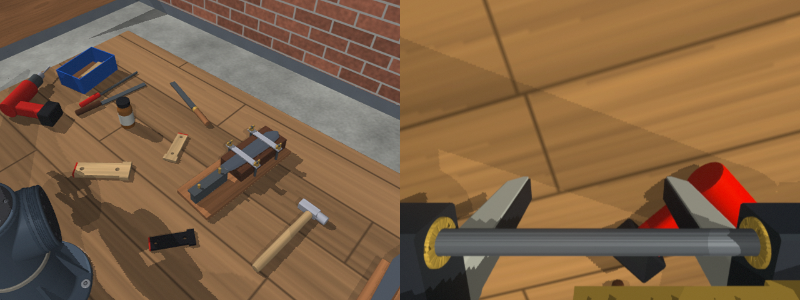

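The candidates for the scale in the scene view are pale A at (375,288), pale B at (455,215) and black C at (310,163). A looks like the smaller pale one. I'll check the sizes from depth and look at an enlarged crop.

```bash
python3 - <<'E'
from h import *
im,P=cloud("scene")
hsv=cv2.cvtColor(im,cv2.COLOR_BGR2HSV)
for nm,(u0,u1,v0,v1) in dict(A=(350,400,248,328),B=(400,510,185,245)).items():
    p=P[v0:v1,u0:u1].reshape(-1,3); zb=np.nanmedian(p[:,2][p[:,2]<.005]);
    s=p[(p[:,2]>.0065)&(p[:,2]<.03)]
    q=s[:,:2].astype(np.float32); (c,wh,a)=cv2.minAreaRect(q)
    print(nm,len(s),"bench",zb,"top",np.percentile(s[:,2],[10,50,90]),c,wh,a)
# brass pins / plank
s=P[170:370,170:345].reshape(-1,3); print("z hist",np.histogram(s[:,2][~np.isnan(s[:,2])],bins=np.arange(0,.1,.005)))
for lo,hi in((.012,.024),(.061,.069)):
    m=((P[...,2]>lo)&(P[...,2]<hi)); m[:, :170]=0; m[:,345:]=0; m[:170]=0; m[370:]=0
    q=P[m][:,:2].astype(np.float32); print(lo,len(q),cv2.minAreaRect(q))
a=cv2.resize(im[240:330,340:410],None,fx=6,fy=6,interpolation=cv2.INTER_CUBIC)[:540]
b=cv2.resize(im[175:265,260:350],None,fx=4.2,fy=6,interpolation=cv2.INTER_CUBIC)[:540]
cv2.imwrite("pics/crop1.png",np.hstack([a,b]))
E
```

```text
A 1138 bench 0.0004934949010149126 top [0.00856896 0.01053075 0.0123889 ] (0.5579922199249268, 0.09366393089294434) (0.1291503608226776, 0.045437730848789215) 21.382099151611328
B 1908 bench 0.0006484613614495816 top [0.01168096 0.01467437 0.01679987] (0.3436485826969147, 0.2090488076210022) (0.10674713551998138, 0.1821853071451187) 37.999176025390625
z hist (array([13084,   315,   396,  3584,   930,   317,   185,   182,   192,
         180,   148,  1044,  2695,  1944,   895,   161,   130,    93,
           0]), array([0.   , 0.005, 0.01 , 0.015, 0.02 , 0.025, 0.03 , 0.035, 0.04 ,
       0.045, 0.05 , 0.055, 0.06 , 0.065, 0.07 , 0.075, 0.08 , 0.085,
       0.09 , 0.095]))
0.012 4683 ((0.5889161825180054, -0.1571214199066162), (0.4558306932449341, 0.3453823924064636), 24.693321228027344)
0.061 3790 ((0.6075157523155212, -0.12146954238414764), (0.12847401201725006, 0.37086644768714905), 85.0914535522461)
```

View pics/crop1.png

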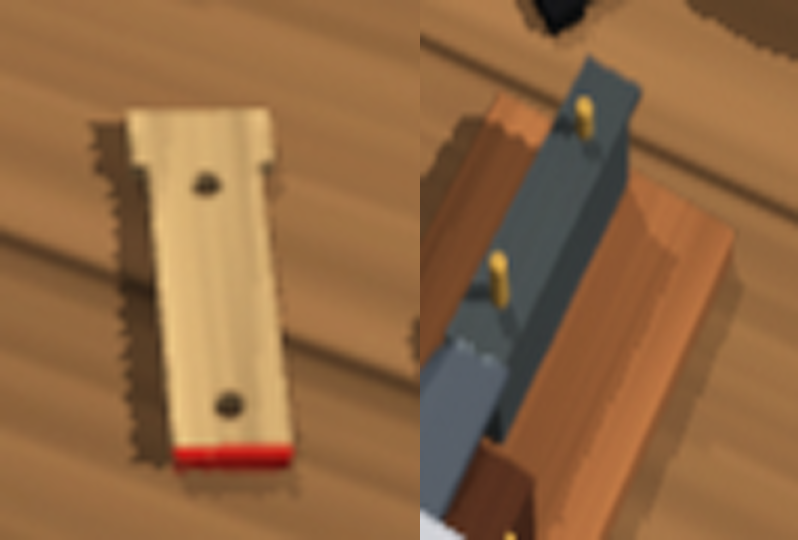

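The crop shows A with its ears at the butt (top), holes at about (374,271) and (378,307), and a red end at the bottom. It measures 129x45 mm and 10 mm high, so it is the scale. Next I'll get the pins and plan the grasp.

```bash
python3 - <<'E'
from h import *
r=pix("scene",374.3,270.7,.0105);f=pix("scene",378.2,307.3,.0105)
print("holes r,f",r,f,np.linalg.norm(f-r),"mid",(r+f)/2,"yaw",np.degrees(np.arctan2(*(f-r)[1::-1])))
R1=pix("scene",298.8,191.7,.078);F1=pix("scene",278.3,217.5,.085);R0=pix("scene",299.8,197.8,.065);F0=pix("scene",279.5,225.8,.065)
for a,b in((R0,F0),(R1,F1)): print("pins",a,b,np.linalg.norm((b-a)[:2]),"mid",(a+b)/2,"yaw",np.degrees(np.arctan2(*(b-a)[1::-1])))
# side view: brass pins?
im,P=cloud("side"); hsv=cv2.cvtColor(im,cv2.COLOR_BGR2HSV)
m=cv2.inRange(hsv,(15,120,120),(30,255,255))
ok=(P[...,2]>.066)&(P[...,2]<.09)&(P[...,0]>.3)
n,l,s,c=cv2.connectedComponentsWithStats((m>0).astype(np.uint8)&ok.astype(np.uint8))
for i in range(1,n):
    if s[i,4]>4: print(c[i],s[i],np.nanmean(P[l==i],0),P[l==i][:,2].max())
o=robot.get_obs(); print(R.from_rotvec(o["eef_rot"]).as_matrix().round(3))
E
```

```text
holes r,f [0.52660208 0.08235791 0.0105    ] [0.59913191 0.11487654 0.0105    ] 0.07948607917003798 mid [0.562867   0.09861722 0.0105    ] yaw 24.149000210617928
pins [ 0.45689803 -0.10537958  0.065     ] [ 0.53639913 -0.11311506  0.065     ] 0.07987654144468827 mid [ 0.49664858 -0.10924732  0.065     ] yaw -5.557396429550001
pins [ 0.45312813 -0.10900933  0.078     ] [ 0.5326334  -0.11634885  0.085     ] 0.0798433160660892 mid [ 0.49288076 -0.11267909  0.0815    ] yaw -5.274298532715912
[405.         200.16666667] [404 199   3   3   6] [ 0.74233573 -0.07849359  0.08616744] 0.08846190090946393
[399.5 203.7] [398 202   4   4  10] [ 0.72934736 -0.07487059  0.08319589] 0.08872233241632677
[370.5        224.16666667] [369 223   4   3   6] [ 0.6434763  -0.07015296  0.08595822] 0.08740110771389153
[364.18181818 228.36363636] [363 227   4   5  11] [ 0.62792901 -0.06732107  0.08419622] 0.08886330001538023
[448.5 229.5] [447 229   4   2   6] [ 0.73265509 -0.19047571  0.08611671] 0.08818400832202167
[442.625 233.25 ] [442 232   3   4   8] [ 0.72064092 -0.18597444  0.08187275] 0.08724148028181233
[414.         255.83333333] [413 255   3   3   6] [ 0.63453277 -0.18170724  0.08566039] 0.08776580335400863
[407.36363636 260.27272727] [406 258   4   5  11] [ 0.61969927 -0.17802475  0.08302981] 0.0865398507451619
[350.75       269.33333333] [349 268   4   4  12] [ 0.53266803 -0.11600593  0.08438655] 0.08690809950264777
[317.69230769 295.38461538] [316 294   4   4  13] [ 0.45271998 -0.10899923  0.07843345] 0.08083940510698306
[[-0.964  0.268 -0.   ]
 [ 0.268  0.964 -0.001]
 [ 0.    -0.001 -1.   ]]
```

Pin tops are at rear (0.453,-0.109) and front (0.533,-0.116). Their spacing is 80 mm and the two cameras agree. Moving above the scale.

>>> {"name": "carry_out", "arguments": {
  "motion": [
    [100, 2.8, -2.9, 0, 0, 0, 0.05],
    [100, 5.6, -5.8, 0, 0, 0, 0.1],
    [100, 8.4, -8.7, 0, 0, 0, 0.15],
    [100, 11.2, -11.6, 0, 0, 0, 0.2],
    [100, 14, -14.5, 0, 0, 0, 0.25]
  ]
}}

```text
clock: 0.57
tcp_pos: [0.2879, 0.3834, 0.2375]
eef_rot: [-0.028, -3.141, 0.0]
wrist_force: [0.6, 1.0, 0.3]
gripper_width: 0.0928
```

>>> {"name": "carry_out", "arguments": {
  "motion": [
    [100, 2.8, -2.9, 0, 0, 0, 0.05],
    [100, 5.6, -5.8, 0, 0, 0, 0.1],
    [100, 8.4, -8.7, 0, 0, 0, 0.15],
    [100, 11.2, -11.6, 0, 0, 0, 0.2],
    [100, 14, -14.5, 0, 0, 0, 0.25]
  ]
}}

```text
clock: 0.98
tcp_pos: [0.4281, 0.2382, 0.2377]
eef_rot: [-0.363, 3.12, 0.0]
wrist_force: [0.9, 0.5, -1.0]
gripper_width: 0.0929
```

>>> {"name": "carry_out", "arguments": {
  "motion": [
    [100, 2.8, -2.9, -1, 0, 0, 0.05],
    [100, 5.6, -5.8, -2, 0, 0, 0.1],
    [100, 8.4, -8.7, -3, 0, 0, 0.15],
    [100, 11.2, -11.6, -4, 0, 0, 0.19],
    [100, 13.6, -14.1, -5, 0, 0, 0.19]
  ]
}}

```text
clock: 1.4
tcp_pos: [0.5645, 0.0967, 0.1869]
eef_rot: [0.657, -3.072, 0.0]
wrist_force: [-0.0, 0.4, 1.0]
gripper_width: 0.0932
```

```bash
python3 - <<'E'
from h import *
im,d,c=shot("wrist","w1.png")
o=robot.get_obs(); M=R.from_rotvec(o["eef_rot"]).as_matrix(); print(o["tcp_pos"],M[:,1],np.degrees(np.arctan2(M[1,1],M[0,1])))
im,P=cloud("wrist")
hsv=cv2.cvtColor(im,cv2.COLOR_BGR2HSV)
E
```

```text
[0.56689342 0.09321218 0.18504822] [-0.40506023  0.91428931 -0.00112338] 113.89491743452975
```

View pics/w1.png

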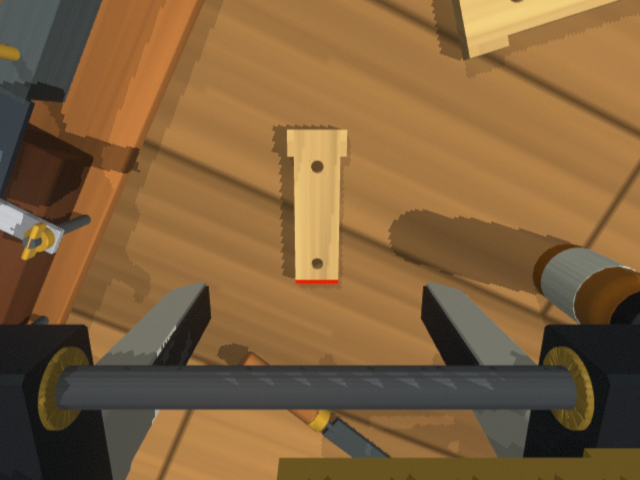

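The wrist view shows the scale with its rear hole at (317,166), front hole at (317,264) and red end at (317,282).

```bash
python3 - <<'E'
from h import *
r=pix("wrist",317,166,.0105);f=pix("wrist",317,264,.0105);c=robot.get_calibration("wrist")
print(r,f,np.linalg.norm(f-r),(r+f)/2,np.degrees(np.arctan2(*(f-r)[1::-1])),robot.get_obs()["tcp_pos"],c["xyz"])
print(rot(c))
E
```

```text
[0.52484044 0.08037938 0.0105    ] [0.59835855 0.11337098 0.0105    ] 0.08058137181098429 [0.5615995  0.09687518 0.0105    ] 24.1683862510279 [0.56689342 0.09321218 0.18504822] [0.4978986  0.06303166 0.33148998]
[[-0.40486674 -0.87974243 -0.24927129]
 [ 0.91437497 -0.38987693 -0.10915308]
 [-0.00115853 -0.27211988  0.96226266]]
```

>>> {"name": "carry_out", "arguments": {
  "motion": [
    [70, 0, 0, -3, 0, 0, 0.005],
    [70, 0, 0, -6, 0, 0, 0.005],
    [70, 0, 0, -9, 0, 0, 0.005],
    [70, 0, 0, -11, 0, 0, 0.005],
    [70, 0, 0, -11, 0, 0, 0.005]
  ],
  "newtons": 12
}}

```text
clock: 1.87
tcp_pos: [0.5607, 0.0987, 0.0737]
eef_rot: [0.66, -3.065, -0.001]
wrist_force: [-0.7, 0.1, 0.4]
gripper_width: 0.0671
```

>>> {"name": "carry_out", "arguments": {
  "motion": [
    [70, 0, 0, 0, 0, 0, 0],
    [70, 0, 0, 0, 0, 0, 0]
  ]
}}

```text
clock: 2.03
tcp_pos: [0.5638, 0.0991, 0.0789]
eef_rot: [-0.661, 3.07, -0.0]
wrist_force: [-0.0, 0.3, 1.0]
gripper_width: 0.0651
```

>>> {"name": "carry_out", "arguments": {
  "motion": [
    [70, 0, 0, -2, 0, 0, 0],
    [70, -0.1, -0.1, -4, 0, 0, 0],
    [70, -0.1, -0.1, -5, 0, 0, 0],
    [70, -0.1, -0.1, -5.5, 0, 0, 0],
    [70, -0.1, -0.1, -5.5, 0, 0, 0]
  ]
}}

```text
clock: 2.45
tcp_pos: [0.5622, 0.098, 0.0228]
eef_rot: [0.661, -3.071, 0.0]
wrist_force: [-0.5, 0.2, 0.5]
gripper_width: 0.065
```

>>> {"name": "carry_out", "arguments": {
  "motion": [
    [70, 0, 0, 0, 0, 0, 0],
    [30, 0, 0, 0, 0, 0, 0],
    [30, 0, 0, 0, 0, 0, 0],
    [30, 0, 0, 0, 0, 0, 0],
    [30, 0, 0, 0, 0, 0, 0]
  ]
}}

```text
clock: 2.87
tcp_pos: [0.5623, 0.098, 0.023]
eef_rot: [-0.661, 3.071, -0.0]
wrist_force: [-0.1, -0.8, -0.8]
gripper_width: 0.0427
```

>>> {"name": "carry_out", "arguments": {
  "motion": [
    [40, 0, 0, -0.2, 0, 0, 0],
    [40, 0, 0, -0.2, 0, 0, 0],
    [20, 0, 0, -0.2, 0, 0, 0],
    [20, 0, 0, -0.2, 0, 0, 0],
    [20, 0, 0, -0.2, 0, 0, 0]
  ],
  "newtons": 12
}}

```text
clock: 3.28
tcp_pos: [0.562, 0.098, 0.0206]
eef_rot: [0.661, -3.071, -0.0]
wrist_force: [-0.0, -0.3, -0.6]
gripper_width: 0.0355
```

>>> {"name": "carry_out", "arguments": {
  "motion": [
    [20, 0, 0, 0, 0, 0, 0],
    [20, 0, 0, 0, 0, 0, 0],
    [20, 0, 0, 0, 0, 0, 0]
  ]
}}

```text
clock: 3.53
tcp_pos: [0.5621, 0.0979, 0.0206]
eef_rot: [-0.661, 3.071, 0.0]
wrist_force: [0.2, -0.4, -0.9]
gripper_width: 0.0358
```

>>> {"name": "carry_out", "arguments": {
  "motion": [
    [20, 0, 0, 2, 0, 0, 0],
    [20, 0, 0, 5, 0, 0, 0],
    [20, 0, -1, 8, 0, 0, 0],
    [20, 0, -3, 11, 0, 0, 0],
    [20, -1, -5, 11, 0, 0, -0.1]
  ]
}}

```text
clock: 3.95
tcp_pos: [0.5556, 0.0477, 0.1361]
eef_rot: [-0.51, 3.091, -0.002]
wrist_force: [0.3, -0.3, -0.1]
gripper_width: 0.0359
```

>>> {"name": "carry_out", "arguments": {
  "motion": [
    [20, -1, -3, 0, 0, 0, -0.1],
    [20, -2, -6, 0, 0, 0, -0.2],
    [20, -3, -9, 0, 0, 0, -0.3],
    [20, -4, -12, 0, 0, 0, -0.4],
    [20, -5, -14, 0, 0, 0, -0.415]
  ]
}}

```text
clock: 4.37
tcp_pos: [0.5015, -0.0942, 0.1308]
eef_rot: [0.153, 3.137, -0.001]
wrist_force: [0.5, -0.5, -0.2]
gripper_width: 0.0359
```

>>> {"name": "carry_out", "arguments": {
  "motion": [
    [20, -0.5, -1, 0, 0, 0, 0],
    [20, -1, -2.1, 0, 0, 0, 0],
    [20, -1, -2.1, 0, 0, 0, 0],
    [20, -1, -2.1, 0, 0, 0, 0],
    [20, -1, -2.1, 0, 0, 0, 0]
  ]
}}

```text
clock: 4.78
tcp_pos: [0.4925, -0.1123, 0.1306]
eef_rot: [0.141, 3.138, 0.0]
wrist_force: [-0.3, -0.7, -0.3]
gripper_width: 0.0356
```

```bash
python3 - <<'E'
from h import *
for n in ("scene","side","wrist"): shot(n)
L=lambda n:np.load("pics/%s.npz"%n)["im"]
a=cv2.resize(L("scene")[150:260,240:350],(400,400),interpolation=cv2.INTER_CUBIC)
b=cv2.resize(L("side")[210:320,290:400],(400,400),interpolation=cv2.INTER_CUBIC)
cv2.imwrite("pics/ss2.png",np.hstack([a,b])); cv2.imwrite("pics/w2.png",L("wrist"))
E
```

```text
(no output)
```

View pics/ss2.png

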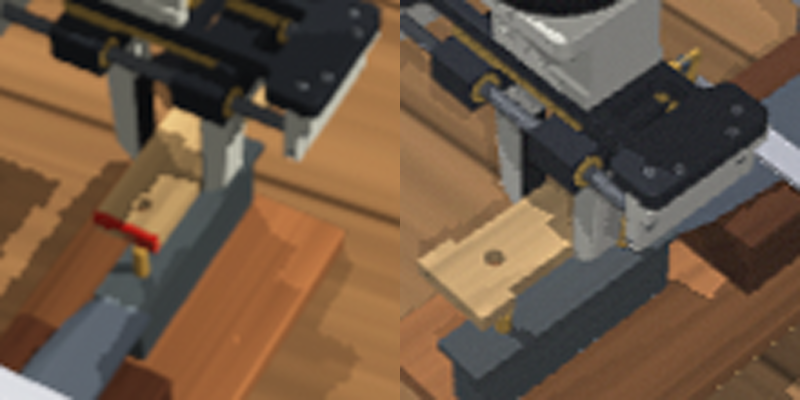

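View pics/w2.png

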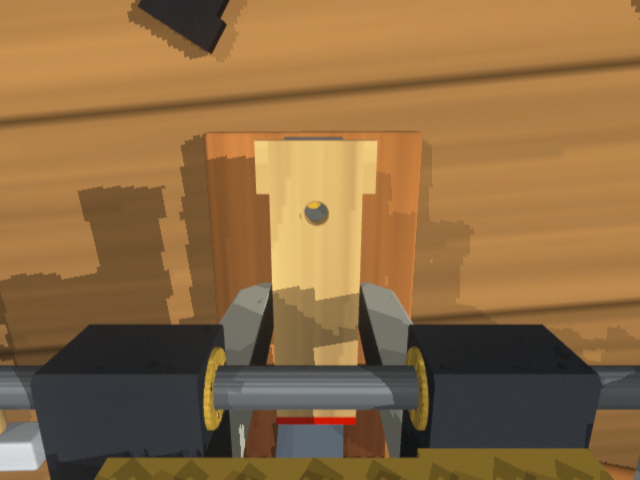

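The rear hole is at (316,212) in the wrist view, with brass visible through its upper part, so it is close to the rear pin. Now the offset in numbers.

```bash
python3 - <<'E'
from h import *
o=robot.get_obs();t=o["tcp_pos"];zt=t[2]-.0206+.010; print(t,zt,np.degrees(R.from_rotvec(o["eef_rot"]).as_euler("xyz")))
f=pix("scene",240+145/3.636,150+205/3.636,zt);r=pix("side",290+94/3.636,210+258/3.636,zt);w=pix("wrist",316.3,212.3,zt)
print("front(scene)",f,"rear(side)",r,"rear(wrist)",w,np.linalg.norm(f-r))
F1=pix("scene",278.3,217.5,.085)
im=np.load("pics/wrist.npz")["im"]; hsv=cv2.cvtColor(im,cv2.COLOR_BGR2HSV)
m=cv2.inRange(hsv[198:228,300:332],(15,140,60),(35,255,255)); g=hsv[198:228,300:332,:]
ys,xs=np.nonzero(im[198:228,300:332].max(2)<150); print("dark",xs.min()+300,xs.max()+300,ys.min()+198,ys.max()+198)
cv2.imwrite("pics/z2.png",cv2.resize(im[195:231,298:334],(576,576),interpolation=cv2.INTER_CUBIC))
_,P=cloud("wrist"); s=P[140:270,262:375].reshape(-1,3); s=s[(s[:,2]>.1)&(s[:,2]<.14)]; print("slab z",np.percentile(s[:,2],[5,50,95]))
pl=np.linalg.lstsq(np.c_[s[:,:2],np.ones(len(s))],s[:,2],rcond=None)[0];print("tilt",pl)
E
```

```text
[ 0.49242452 -0.11229801  0.1306149 ] 0.12001489865690994 [1.79997428e+02 3.70124139e-03 1.74872458e+02]
front(scene) [ 0.53189397 -0.11159036  0.1200149 ] rear(side) [ 0.4506738  -0.10801314  0.1200149 ] rear(wrist) [ 0.45084077 -0.10788098  0.1200149 ] 0.08129891480142058
dark 305 327 203 224
slab z [0.11834348 0.11949167 0.12052081]
tilt [0.00524562 0.00031121 0.11707547]
```

View pics/z2.png

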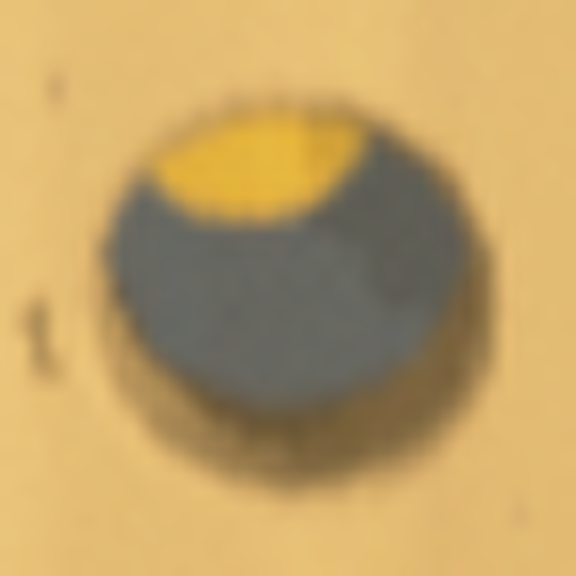

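```bash
python3 - <<'E'
from h import *
h=pix("wrist",316.5,213.4,.1195); e=pix("wrist",313.6,208.9,.078); c=pix("wrist",314.2,200.7,.078)
print("rear hole",h,"pin edge",e,"pin centre",c,"move",(c-h)*1e3,"via edge",(e-h)*1e3-[4,0,0])
F=pix("scene",240+145/3.636,150+205/3.636,.1195);p=pix("scene",278.3,217.2,.085)
print("front hole",F,"pin",p,"move",(p-F)*1e3)
# refine pin top & hole in scene crop
im=np.load("pics/scene.npz")["im"]; cv2.imwrite("pics/z3.png",cv2.resize(im[196:232,262:298],(576,576),interpolation=cv2.INTER_CUBIC))
E
```

```text
rear hole [ 0.45139573 -0.10785079  0.1195    ] pin edge [ 0.45801358 -0.10976275  0.078     ] pin centre [ 0.45396254 -0.10909816  0.078     ] move [  2.56680864  -1.24736568 -41.5       ] via edge [  2.61784912  -1.9119618  -41.5       ]
front hole [ 0.53152659 -0.11178835  0.1195    ] pin [ 0.53198196 -0.11665447  0.085     ] move [  0.45536701  -4.86611545 -34.5       ]
```

View pics/z3.png

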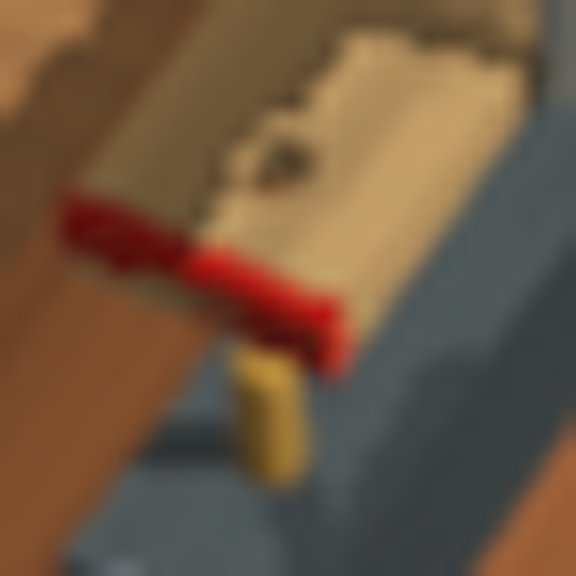

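Both ends ask for a similar shift of about +2.7, -1.8 mm. I'll shift and go down to just above the front pin's top (underside ~0.0885).

>>> {"name": "carry_out", "arguments": {
  "motion": [
    [20, 0.27, -0.18, 0, 0, 0, -0.006],
    [20, 0.27, -0.18, -1, 0, 0, -0.006],
    [20, 0.27, -0.18, -2.1, 0, 0, -0.006],
    [20, 0.27, -0.18, -2.1, 0, 0, -0.006],
    [20, 0.27, -0.18, -2.1, 0, 0, -0.006]
  ]
}}

```text
clock: 5.35
tcp_pos: [0.4942, -0.1146, 0.1085]
eef_rot: [-0.152, -3.136, -0.001]
wrist_force: [1.3, -0.7, -0.9]
gripper_width: 0.0356
```

```bash
python3 - <<'E'
from h import *
for n in ("scene","side","wrist"): shot(n)
print(robot.get_obs()["tcp_pos"],robot.get_obs()["wrist_force"])
L=lambda n:np.load("pics/%s.npz"%n)["im"]
z=lambda a:cv2.resize(a,(400,400),interpolation=cv2.INTER_CUBIC)
w=L("wrist"); cv2.imwrite("pics/z4.png",np.hstack([z(L("scene")[200:230,265:295]),z(w[200:240,296:336])]))
E
```

```text
[ 0.49486362 -0.11490026  0.10971102] [-0.2637222  -0.04119451 -0.32567685]
```

View pics/z4.png

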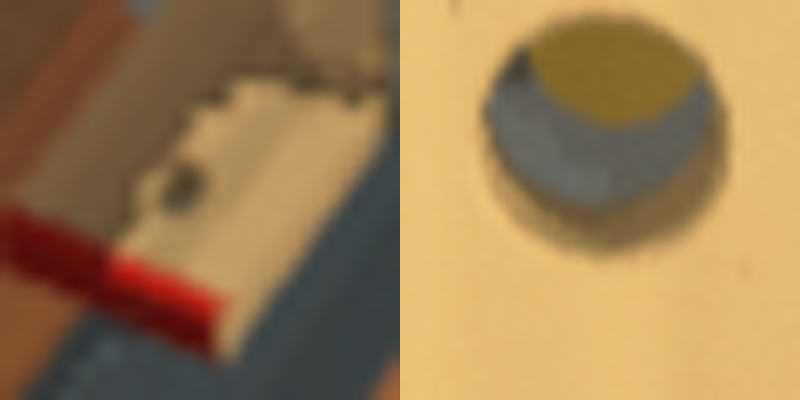

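The wrist crop (right) shows the hole rim centred at about (316.5,213.3) and the pin top's disc centred at about (317.7,204). The scene crop (left) shows the front hole at about (278.6,213.9).

```bash
cat >> h.py <<'E'
def rear(zt,zp=.078,box=(190,245,290,345)):
    """offset pin-hole in wrist view: hole = non-pale blob; pin = saturated brass in it"""
    im=np.load("pics/wrist.npz")["im"]; v0,v1,u0,u1=box; c=cv2.resize(im[v0:v1,u0:u1],None,fx=8,fy=8,interpolation=cv2.INTER_CUBIC)
    V=c.max(2).astype(int); med=np.median(V); h=(V<med*.82).astype(np.uint8)
    S=cv2.cvtColor(c,cv2.COLOR_BGR2HSV)
    br=((S[...,1]>165)&(S[...,0]>17)&(S[...,0]<32)).astype(np.uint8); h|=br
    n,l,s,ce=cv2.connectedComponentsWithStats(h); i=1+np.argmax(s[1:,4]); H=cv2.convexHull(np.argwhere(l==i)[:,::-1].astype(np.int32))
    (hx,hy),_,_=e=cv2.fitEllipse(H); b=np.argwhere((br>0)&(l==i))
    f=lambda x,y:(u0+(x+.5)/8-.5,v0+(y+.5)/8-.5)
    hp=pix("wrist",*f(hx,hy),zt)
    print("hole px",f(hx,hy),np.array(e[1])/8,"brass area",len(b)/64)
    if len(b)>50:
        # lower edge of brass per column -> world -> circle fit with r=4 mm
        cols=np.unique(b[:,1]); pts=np.array([pix("wrist",*f(x,b[b[:,1]==x,0].max()),zp)[:2] for x in cols[::2]])
        from scipy.optimize import least_squares
        r=least_squares(lambda q:np.hypot(*(pts-q).T)-.004,pts.mean(0)-[.004,0],loss="soft_l1",f_scale=2e-4)
        print("hole",hp.round(4),"pin",r.x.round(4),"move mm",((r.x-hp[:2])*1e3).round(2),"rms",np.sqrt(np.mean(r.fun**2))*1e3)
E
python3 - <<'E'
from h import *
rear(.0989)
print("manual",(pix("wrist",317.7,203.9,.078)-pix("wrist",316.5,213.3,.0989))*1e3)
F=pix("scene",265+181/13.33,200+187/13.33,.0989)
top=pix("scene",278.6,217.6,.085);ft=pix("scene",279.2,226.3,.065)
print("front hole scene",F,"pin",top,ft,((top+ft)/2-F)*1e3)
E
```

```text
hole px (316.09041023254395, 212.94135856628418) [24.14463615 25.51148796] brass area 95.328125
hole [ 0.4534 -0.1103  0.0989] pin [ 0.453  -0.1097] move mm [-0.4   0.64] rms 0.09481445462679806
manual [  0.37051206   0.55129359 -20.9       ]
front hole scene [ 0.53444283 -0.11417113  0.0989    ] pin [ 0.53262605 -0.11572365  0.085     ] [ 0.53771429 -0.11313709  0.065     ] [  0.72734479  -0.25924542 -23.9       ]
```

>>> {"name": "carry_out", "arguments": {
  "motion": [
    [20, 0, 0.02, -0.1, 0, 0, -0.008],
    [20, 0, 0.02, -0.3, 0, 0, -0.008],
    [20, 0, 0.02, -0.4, 0, 0, -0.008],
    [20, 0, 0.02, -0.5, 0, 0, -0.008],
    [20, 0, 0.02, -0.5, 0, 0, -0.008]
  ]
}}

```text
clock: 5.92
tcp_pos: [0.4947, -0.1146, 0.1045]
eef_rot: [-0.165, -3.137, -0.0]
wrist_force: [-0.6, 0.1, -1.1]
gripper_width: 0.0358
```

>>> {"name": "carry_out", "arguments": {
  "motion": [
    [20, 0, 0, 0, 0, 0, 0],
    [20, 0, 0, 0, 0, 0, 0],
    [20, 0, 0, 0, 0, 0, 0]
  ]
}}

```text
clock: 6.17
tcp_pos: [0.4948, -0.1147, 0.1047]
eef_rot: [0.164, 3.137, -0.0]
wrist_force: [1.0, 0.3, 0.1]
gripper_width: 0.0359
```

>>> {"name": "carry_out", "arguments": {
  "motion": [
    [20, 0, 0, -0.1, 0, 0, 0],
    [20, 0, 0, -0.15, 0, 0, 0],
    [20, 0, 0, -0.2, 0, 0, 0],
    [20, 0, 0, -0.2, 0, 0, 0],
    [20, 0, 0, -0.2, 0, 0, 0]
  ]
}}

```text
clock: 6.58
tcp_pos: [0.4948, -0.1145, 0.1026]
eef_rot: [-0.164, -3.137, -0.0]
wrist_force: [-0.0, 2.0, -0.8]
gripper_width: 0.0357
```

>>> {"name": "carry_out", "arguments": {
  "motion": [
    [20, 0, 0, -0.1, 0, 0, 0],
    [20, 0, 0, -0.2, 0, 0, 0],
    [20, 0, 0, -0.3, 0, 0, 0],
    [20, 0, 0, -0.3, 0, 0, 0],
    [20, 0, 0, -0.3, 0, 0, 0]
  ]
}}

```text
clock: 7.0
tcp_pos: [0.4949, -0.1146, 0.0996]
eef_rot: [0.165, 3.137, 0.0]
wrist_force: [0.7, 3.6, -0.4]
gripper_width: 0.0358
```

```bash
python3 - <<'E'
from h import *
for n in ("scene","side","wrist"): shot(n)
o=robot.get_obs();print(o["tcp_pos"],o["wrist_force"],o["wrist_torque"])
rear(o["tcp_pos"][2]-.0106)
_,P=cloud("wrist"); s=P[120:290,265:370].reshape(-1,3); s=s[(s[:,2]>.08)&(s[:,2]<.1)]; s=s[abs(s[:,2]-np.median(s[:,2]))<.004]
print("slab",len(s),np.median(s[:,2]),np.linalg.lstsq(np.c_[s[:,:2],np.ones(len(s))],s[:,2],rcond=None)[0])
L=lambda n:np.load("pics/%s.npz"%n)["im"]
z=lambda a:cv2.resize(a,(400,400),interpolation=cv2.INTER_CUBIC)
cv2.imwrite("pics/z5.png",np.hstack([z(L("scene")[203:233,263:293]),z(L("wrist")[190:240,291:341])]))
E
```

```text
[ 0.49485228 -0.11458458  0.09960644] [ 1.30181354  4.07674479 -0.27618048] [ 0.64319865 -0.28453842  0.09744226]
hole px (315.8349857330322, 212.90445137023926) [24.21181107 25.46990013] brass area 185.5
hole [ 0.4535 -0.1098  0.089 ] pin [ 0.4531 -0.1097] move mm [-0.42  0.13] rms 0.1040232410479504
slab 13822 0.08841229841761045 [ 0.00290367 -0.00077893  0.08700187]
```

View pics/z5.png

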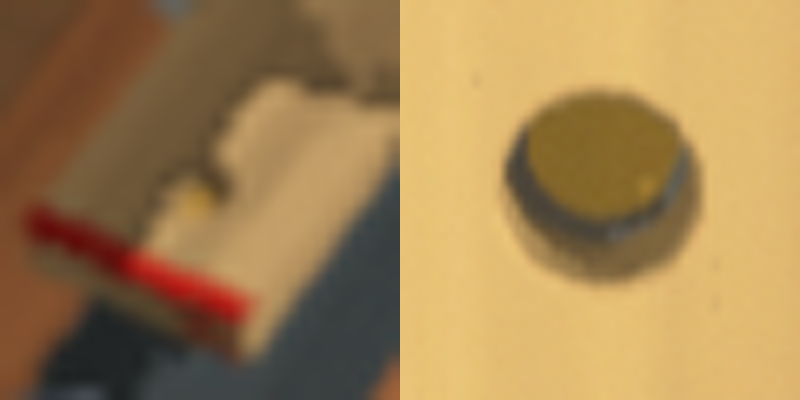

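The front pin shows in the front hole, and the rear pin is nearly centred under its hole. The front pin pushes the scale +y by about 4 N, so I'll ease that way and go on down.

>>> {"name": "carry_out", "arguments": {
  "motion": [
    [20, 0, 0.03, 0, 0, 0, 0.004],
    [20, 0, 0.03, -0.1, 0, 0, 0.004],
    [20, 0, 0.03, -0.2, 0, 0, 0.004],
    [20, 0, 0.03, -0.3, 0, 0, 0.004],
    [20, 0, 0.03, -0.3, 0, 0, 0.004]
  ]
}}

```text
clock: 7.57
tcp_pos: [0.4947, -0.1144, 0.0964]
eef_rot: [-0.158, -3.137, 0.0]
wrist_force: [-0.7, -0.3, -0.1]
gripper_width: 0.0358
```

>>> {"name": "carry_out", "arguments": {
  "motion": [
    [20, 0, 0, -0.1, 0, 0, 0],
    [20, 0, 0, -0.2, 0, 0, 0],
    [20, 0, 0, -0.3, 0, 0, 0],
    [20, 0, 0, -0.3, 0, 0, 0],
    [20, 0, 0, -0.3, 0, 0, 0]
  ]
}}

```text
clock: 7.98
tcp_pos: [0.4947, -0.1144, 0.0935]
eef_rot: [-0.158, -3.137, -0.0]
wrist_force: [0.8, 1.1, -0.5]
gripper_width: 0.0363
```

>>> {"name": "carry_out", "arguments": {
  "motion": [
    [20, 0, 0, -0.1, 0, 0, 0],
    [20, 0, 0, -0.2, 0, 0, 0],
    [20, 0, 0, -0.3, 0, 0, 0],
    [20, 0, 0, -0.4, 0, 0, 0],
    [20, 0, 0, -0.4, 0, 0, 0]
  ]
}}

```text
clock: 8.4
tcp_pos: [0.4947, -0.1143, 0.0894]
eef_rot: [-0.158, -3.137, -0.0]
wrist_force: [0.0, 0.5, -0.5]
gripper_width: 0.036
```

>>> {"name": "carry_out", "arguments": {
  "motion": [
    [20, 0, 0, -0.1, 0, 0, 0],
    [20, 0, 0, -0.2, 0, 0, 0],
    [20, 0, 0, -0.3, 0, 0, 0],
    [20, 0, 0, -0.3, 0, 0, 0],
    [20, 0, 0, -0.3, 0, 0, 0]
  ]
}}

```text
clock: 8.82
tcp_pos: [0.4947, -0.1143, 0.0865]
eef_rot: [-0.158, -3.137, -0.0]
wrist_force: [-0.3, -0.5, -1.1]
gripper_width: 0.0357
```

```bash
python3 - <<'E'
from h import *
shot("wrist")
o=robot.get_obs();print(o["tcp_pos"],o["wrist_force"])
_,P=cloud("wrist"); s=P[120:290,265:370].reshape(-1,3); s=s[(s[:,2]>.06)&(s[:,2]<.1)]; s=s[abs(s[:,2]-np.median(s[:,2]))<.004]
print("slab",len(s),np.median(s[:,2]),np.linalg.lstsq(np.c_[s[:,:2],np.ones(len(s))],s[:,2],rcond=None)[0])
E
```

```text
[ 0.49476766 -0.11434501  0.08660447] [ 0.08046587  0.25341722 -0.82940568]
slab 14151 0.07547257901379623 [-6.38544463e-05 -4.60585563e-04  7.54604411e-02]
```

The scale is level with its top at 75.5 mm, so about 1 mm is left. I'll touch down and release.

>>> {"name": "carry_out", "arguments": {
  "motion": [
    [20, 0, 0, -0.05, 0, 0, 0],
    [20, 0, 0, -0.1, 0, 0, 0],
    [20, 0, 0, -0.1, 0, 0, 0],
    [20, 0, 0, -0.1, 0, 0, 0]
  ]
}}

```text
clock: 9.2
tcp_pos: [0.4948, -0.1143, 0.0856]
eef_rot: [0.158, 3.138, 0.0]
wrist_force: [-0.4, 0.4, -0.3]
gripper_width: 0.0361
```

>>> {"name": "carry_out", "arguments": {
  "motion": [
    [45, 0, 0, 0, 0, 0, 0],
    [60, 0, 0, 0, 0, 0, 0],
    [60, 0, 0, 0, 0, 0, 0],
    [60, 0, 0, 0, 0, 0, 0],
    [60, 0, 0, 0, 0, 0, 0]
  ]
}}

```text
clock: 9.62
tcp_pos: [0.4948, -0.1144, 0.0856]
eef_rot: [0.158, 3.138, -0.0]
wrist_force: [0.2, -0.3, -0.3]
gripper_width: 0.0555
```

>>> {"name": "carry_out", "arguments": {
  "motion": [
    [60, 0, 0, 1, 0, 0, 0],
    [60, 0, 0, 3, 0, 0, 0],
    [60, 0, 0, 6, 0, 0, 0],
    [60, 0, 0, 9, 0, 0, 0],
    [60, 0, 0, 10, 0, 0, 0]
  ]
}}

```text
clock: 10.03
tcp_pos: [0.4962, -0.1148, 0.1901]
eef_rot: [0.158, 3.132, -0.002]
wrist_force: [0.6, -0.1, 1.0]
gripper_width: 0.0557
```

```bash
python3 - <<'E'
from h import *
for n in("wrist","scene","side"): shot(n)
o=robot.get_obs();print(o["clock"],o["tcp_pos"],o["wrist_force"],o["gripper_width"])
_,P=cloud("wrist"); im=np.load("pics/wrist.npz")["im"]
hsv=cv2.cvtColor(im,cv2.COLOR_BGR2HSV)
m=(P[...,2]>.069)&(P[...,2]<.081)&(hsv[...,2]>170)&(hsv[...,0]>12)&(hsv[...,0]<28); s=P[m]
print("slab",len(s),np.median(s[:,2]),np.linalg.lstsq(np.c_[s[:,:2],np.ones(len(s))],s[:,2],rcond=None)[0])
L=lambda n:np.load("pics/%s.npz"%n)["im"]
cv2.imwrite("pics/fin.png",np.hstack([cv2.resize(L("wrist"),(520,390)),cv2.resize(L("scene")[170:260,240:300],(260,390),interpolation=cv2.INTER_CUBIC)]))
E
```

```text
10.1833 [ 0.49485841 -0.11437672  0.18592347] [-0.38813884 -0.38881857 -0.97379423] 0.0558361650249404
slab 10096 0.07446694401843065 [ 0.00346257 -0.00051663  0.07277797]
```

View pics/fin.png

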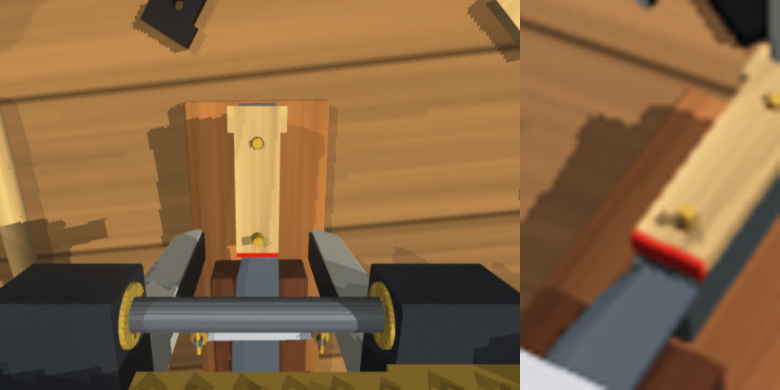

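Both brass pins stand up through the holes at (257,143) and (258,240). The scale's top is at 74.5 mm, level to about 0.004 rad, and the gripper is clear. Handing in.

```bash
python3 -c "
from h import *
print(robot.sign_off(), robot.get_obs()['clock'])"
```

```text
the job is handed in; nothing more can be done
the job is handed in; nothing more can be done
```

The small pale scale is on the golok tang, red end towards the blade, with both brass pins through its holes. I released it and handed the job in at about 10 s.

- **Fit:** I lined it up using the cameras and then lowered it in small steps. When the front pin pushed sideways with about 4 N, the highest force I read, I eased the scale over and it went down without resistance.
- **Last checks:** The scale's top measured about 74.5 mm above the bench; flush would be 75 mm, so that is within camera accuracy. It was level to about 0.004 rad. The last picture shows both pins standing out of the holes, and the gripper was open about 10 cm above.
- **Glue jar, file and hammer:** I did not re-measure these, but the arm never worked near them.
- **Disagreements:** While lining up, the cameras differed by about 1 to 2 mm on where the pins were. I relied on the view of the rear pin through its hole, and no final check failed.

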